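# Lay the pipette canister down on its bed

### The job

The empty square steel canister stands upright with its foot at one end of the low rubber bed. Without gripping or lifting it, push it by the rim so that it tips over that edge of the bed, and let it down gently with the fingers all the way, never letting it drop, until it lies on its side along the bed, its open mouth pointing along the bed and its foot still at the edge where it stood. Then move clear, and leave the jar, the dropper bottle and the flask standing where they are.

Things in the scene. Friction and masses are not known exactly. Their poses are not given: they have to be found in the camera images.
- canister: Square open-topped steel canister, loose, 75 x 75 mm outside, 190 mm tall, walls 3 mm, bottom plate 4 mm, empty, 0.2 to 0.4 kg, centre of mass about 85 mm above its foot. Origin: centre of its underside; z axis from foot to open mouth; x axis points toward the bed (within 0.1 rad), square to the wall there. Tipped beyond about 0.4 rad it falls toward the bed unless held back.
- canister_mouth (a point): centre of the canister's open mouth, in the plane of its rim, 190 mm along its z axis
- canister_heel (a point): middle of the canister's bottom edge on its side toward the bed (37.5 mm along its x axis from the origin); it is to stay at the edge of the bed
- laying_bed: Low fixed bed with a black rubber top, 200 mm long, 120 mm wide, 12 mm high, with small 4 mm high fixing ears at the sides. Origin at the centre of its underside; its x axis runs along its length, away from the standing canister: the direction in which the canister is laid down.
- bed_stop (a point): middle of the bed's upper edge at the end next to the canister (100 mm behind the bed's origin, 12 mm above the worktop). This end face is the stop: the canister's foot stands 2 to 8 mm from it, and the canister tips over this edge, its foot creeping back a little, so that 12 to 45 mm of the foot end overhangs it at the end.
- culture_jar: Screw-cap culture jar, 66 mm wide, 95 mm tall, loose, origin at the centre of its underside, standing beside the bed. Not to be disturbed.
- dropper_bottle: Small brown dropper bottle, 33 mm wide, 102 mm tall, loose, origin at the centre of its underside, standing beside the canister and bed. Not to be disturbed.
- flask: Conical glass flask with a foil cap, 62 mm wide, 108 mm tall, loose, origin at the centre of its underside, standing beside the bed. Not to be disturbed.
There are look-alikes about, which are no part of the job. Several things have the shape of the canister; the one meant has the colours described above.

How it is judged:
On the way:
1. the canister leans over the edge of the bed with its foot at that edge (angle between canister's own z axis and vertical between 0.45 and 1.35 rad and x of canister_heel in the frame of laying_bed between -0.16 and -0.08 m), for 0.15 s.
At the end, for the whole second after the job is handed in: The canister lies still, flat on its side on the bed (tilt 90 degrees within about 4.5), along it within 15 degrees, mouth centre within 45 mm of the bed's middle line and pointing away from the stop end, its foot edge from 60 mm outside to 20 mm inside that end of the bed (angle between canister's own z axis and vertical between 1.49 and 1.65 rad and angle between the z axis of canister and the x axis of laying_bed, either way round below 0.26 rad and x of canister_mouth in the frame of laying_bed above 0.03 m and y of canister_mouth in the frame of laying_bed between -0.045 and 0.045 m and x of canister_heel in the frame of laying_bed between -0.16 and -0.08 m and height (world z) of canister_mouth between 0.042 and 0.057 m and linear speed of canister below 0.02 m/s and angular speed of canister below 0.1 rad/s); the robot touches nothing.
It fails at once if the canister is dropped or thrown over (it turns faster than 3 rad/s) (angular speed of canister above 3 rad/s).
It fails at once if the canister is lifted or carried (its foot edge by the bed rises above 35 mm) (height (world z) of canister_heel above 0.035 m).
It fails at once if the canister is squeezed or pressed hard by the fingers (over 35 N) (contact force between the fingers and canister above 35 N).
It fails at once if the culture jar, the dropper bottle or the flask is moved more than 20 mm or tipped (distance of any of culture_jar, dropper_bottle, flask from where it was at the start of the episode above 0.02 m or angle between any of culture_jar, dropper_bottle, flask's own z axis and vertical above 0.35 rad).
It also fails if it takes over 51 s, if anything falls off the work surface, if the arm or the gripper's body presses on something with over 40 N, if the wrist force passes 120 N, or if a joint passes its speed limit or range.

### The arm

A 6-joint arm with a two-finger parallel gripper is mounted at the origin on a cart in front of the work surface, level with it; the furniture and walls round the work are solid. World frame = base frame: x ahead of the robot, y to its left, z up, the work surface at z = 0. Lengths are in m, angles in rad, forces in N, time in s.
With the tool pointing down it reaches from about 0.375 to 0.9 m from the base axis. Payload 3.1 kg.
Tool frame: the origin (TCP) lies between the finger pads; the fingertips stand 17 mm ahead of it and the grasp point (between the pads) lies 2 mm behind it (robot.nose_length is the distance from the TCP to the fingertips, in m); z points along the fingers, y is the line along which they close (so a half turn about z gives the same grasp; the last joint's range is limited). The gripper opens to 87 mm and grips with 3 to 60 N. Pads are 19 mm wide; open, the fingers measure 117 mm over their backs; the gripper's body (75 mm by 190 mm) begins 51 mm behind the grasp point.
Start: joints at [1.101, 0.527, 1.433, -0, 1.181, -0.178], TCP at [0.179, 0.599, 0.24] pointing down, gripper open.
Joint ranges: [-3.08, 3.08], [-0.75, 2.2], [0.22, 2.44], [-1.43, 4.57], [0, 2.65], [-2.85, 2.85]. Speed limits (rad/s): [2.79, 2.79, 3.14, 3.14, 3.14, 3.14].

### API

Orientations are given as a unit quaternion [x, y, z, w].
In Python, from rig import robot, cams gives the robot as it stands.
- The arm moves only by the shell command python3 -m pendant 'ROWS' [FORCE]. ROWS is JSON, a list of rows, each an object with "jaw": the opening, from 0 (shut) to 1 (fully open); "linear": the shift along the tool's x, y, z in cm, a list of three; "twist": the turn about the tool's z in degrees. A call has 1 to 12 rows; each row shifts and turns the commanded pose from where the row before left it, along the tool's axes as they then stand; what a row does not reach is not made up. A row lasts 1/12 s, in which the tool goes at most 41.7 mm and 7.16 degrees, less where a joint would pass 70% of its speed; a pose out of reach is approached as far as the arm can. A call is refused whole if a number of a shift passes 4.17 or a number of a turn 7.16, either way. A call with a gripper value outside its range is refused whole. The fingers move at their own pace and stop on an object; FORCE is the grip in N (left out, the last holds). Time passes only in rows, so rows that do not move let the fingers close. It gives the time, the measured TCP pose, the force, the opening and the grip force at its end, in the units of the state.
- robot.get_obs(): the state, without advancing time (a new reading comes with each control period).
- cams.camera(name): name is "side" or "top"; returns a dict with "color" (480x640x3 uint8, blue, green, red), "depth" (480x640 float32, m along the optical axis (not along the pixel's ray), 0 where there is no reading), "fov_y" (degrees; the focal length in pixels is half the picture's height over the tangent of half this angle, whatever the lens; pixels are square), "cx", "cy" (the principal point, pixels), "k1" (the pictures are not rectified: a ray, as slopes to the right and down, at radius r is drawn at 1 + k1 r^2 times it, then the intrinsics apply), "view" (4x4, takes a point from world to camera coordinates). Camera axes: x right, y down, z forward; pixel columns grow to the right and rows downward; lengths in m; the calibration is good to about 2 mm. A picture is of the moment at which its call begins.
- robot.hand_in(): hands the job in; it is judged then, once.
The state is a dict: "time": time; "q": joint angles; "joint_velocities": joint speeds; "joint_torque": joint torques, N m; "position": TCP position; "tool_rot": TCP orientation; "ft_force": force on the tool from outside, world axes, zero at the start; "moment": the same for the moment, N m; "grip_width": finger opening in m; "grip_force": force on a finger pad.
Only numpy, scipy, OpenCV 4.12 (cv2) and the standard library are available. Lean on these libraries where they do the work, as an engineer would, in place of code of your own. Each camera call takes 0.05 s, during which the arm holds its last target. There are 200 camera calls.

## Working session

There is one attempt and no reset: what is moved stays moved. The work goes in short steps, Python scripts to look and compute and a shell command to move; the robot and the scene stay as the last step left them, time stands still between calls to the robot, and variables do not carry over. Pictures are saved under pics/ and viewed, at most 10 in all, crops included, and the job is handed in when it is done.

```bash
mkdir -p pics; ls
cat > h.py <<'E'
import numpy as np,cv2
from rig import robot,cams
from scipy.spatial.transform import Rotation as R
def snap(n,f):
    c=cams.camera(n); cv2.imwrite(f'pics/{f}.png',c['color']); np.savez(f'{f}.npz',**c); return c
def cloud(c):
    h,w=c['depth'].shape; f=h/2/np.tan(np.radians(float(c['fov_y']))/2)
    K=np.array([[f,0,c['cx']],[0,f,c['cy']],[0,0,1.]])
    u,v=np.meshgrid(np.arange(w),np.arange(h))
    p=np.stack([u,v],-1).reshape(-1,1,2).astype(float)
    s=cv2.undistortPoints(p,K,np.array([float(c['k1']),0,0,0])).reshape(h,w,2)
    d=c['depth']; P=np.dstack([s[...,0]*d,s[...,1]*d,d,np.ones_like(d)])
    W=P@np.linalg.inv(c['view']).T
    W[d==0]=np.nan
    return W[...,:3]
E
python3 - <<'E'
from h import *
for n in('side','top'):
    c=snap(n,n+'0'); print(n,np.linalg.inv(c['view']).round(2).tolist(),c['fov_y'],c['k1'])
o=robot.get_obs();print(o)
print(R.from_quat(o['tool_rot']).as_matrix().round(3))
E
```

```text
pics
side [[0.21, -0.8, 0.57, -0.04], [-0.98, -0.17, 0.13, -0.09], [-0.01, -0.58, -0.81, 0.95], [0.0, 0.0, 0.0, 1.0]] 43.73115984556277 0.04522272743180481
top [[0.29, -0.88, 0.39, 0.22], [-0.96, -0.26, 0.12, -0.05], [-0.0, -0.41, -0.91, 0.92], [0.0, 0.0, 0.0, 1.0]] 56.096312930116405 -0.0951047577004954
{'time': 0.1, 'q': array([ 1.10149982e+00,  5.28368034e-01,  1.43376453e+00,  1.00027101e-06,
        1.18139945e+00, -1.78511307e-01]), 'joint_velocities': array([-0.00066238, -0.00034235, -0.00191087,  0.00145209,  0.00127827,
        0.0011825 ]), 'joint_torque': array([-9.30752394e-04, -4.40989423e+01, -1.77150929e+01,  6.34925324e-02,
        5.34308399e-02, -4.20459128e-05]), 'position': array([0.17888313, 0.5982054 , 0.2386757 ]), 'tool_rot': array([ 1.44881016e-01,  9.89448610e-01, -9.19109137e-04, -3.09058246e-04]), 'ft_force': array([0.05277697, 0.81990931, 0.14184856]), 'moment': array([-0.01724165,  0.00236571, -0.02187764]), 'grip_force': 0.0, 'grip_width': 0.08667160714925172}
[[-0.958  0.287 -0.001]
 [ 0.287  0.958 -0.002]
 [ 0.    -0.002 -1.   ]]
```

View pics/top0.png

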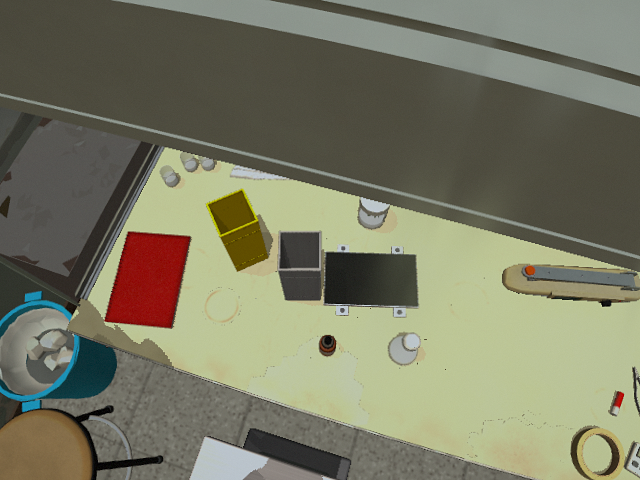

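View pics/side0.png

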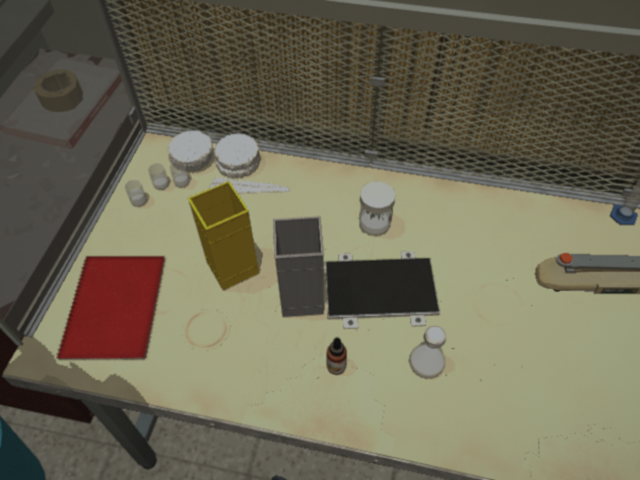

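The top view shows the grey canister's rim at about (300,250), the bed at (370,279), the jar at (373,212), the dropper at (327,345), the flask at (404,348), and the yellow look-alike at (235,225).

Run:
```python
from h import *
for n in('side','top'):
    c=np.load(n+'0.npz'); W=cloud(c); col=c['color'].astype(int)
    # bed: dark pixels, z 5..20mm
    m=(col.max(2)<60)&(W[...,2]>.004)&(W[...,2]<.02)&(W[...,0]>.3)&(W[...,0]<.9)
    l,k,st,ce=cv2.connectedComponentsWithStats(m.astype(np.uint8)); i=1+np.argmax(st[1:,4])
    p=W[l==i]; print(n,'bed',cv2.minAreaRect((p[:,:2]*1000).astype(np.float32)),p[:,2].mean(),ce[i])
    # rims
    m=(np.abs(W[...,2]-.19)<.008); sat=col.max(2)-col.min(2)
    for nm,mm in(('grey',m&(sat<40)),('yel',m&(sat>60))):
        l,k,st,ce=cv2.connectedComponentsWithStats(cv2.dilate(mm.astype(np.uint8),np.ones((3,3))));
        for i in range(1,k):
            if st[i,4]<60: continue
            p=W[(l==i)&mm]; 
            print(nm,st[i].tolist(),cv2.minAreaRect((p[:,:2]*1000).astype(np.float32)),p[:,2].mean())
    # tall things map
    for nm,(u,v) in (dict(jar=(377,190),drop=(337,343),flask=(434,335),yel=(197,217),) if n=='side' else dict(jar=(374,203),drop=(327,338),flask=(411,341),hood=(300,130))).items():
        print(nm,W[v,u].round(3))
```

```text
Traceback (most recent call last):
cv2.error: OpenCV(4.12.0) /io/opencv/modules/imgproc/src/convhull.cpp:143: error: (-215:Assertion failed) total >= 0 && (depth == CV_32F || depth == CV_32S) in function 'convexHull'
```

```bash
cat >> h.py <<'E'
def onz(c,uv,z):
    h,w=c['depth'].shape; f=h/2/np.tan(np.radians(float(c['fov_y']))/2)
    K=np.array([[f,0,c['cx']],[0,f,c['cy']],[0,0,1.]])
    s=cv2.undistortPoints(np.array(uv,float).reshape(-1,1,2),K,np.array([float(c['k1']),0,0,0])).reshape(-1,2)
    T=np.linalg.inv(c['view']); d=np.c_[s,np.ones(len(s))]@T[:3,:3].T; o=T[:3,3]
    return o+d*((z-o[2])/d[:,2])[:,None]
E
python3 - <<'E'
from h import *
for n in('side','top'):
    c=dict(np.load(n+'0.npz')); W=cloud(c)
    z=dict(side=[(384,287),(300,222),(200,217)],top=[(370,280),(300,233),(300,130)])[n]
    print(n,[(c['depth'][v,u],W[v,u].round(3),c['color'][v,u]) for u,v in z])
    bed=dict(side=[(327,263),(432,259),(438,312),(330,317)],top=[(325,252),(417,255),(417,306),(323,305)])[n]
    print('bed',onz(c,bed,.012).round(3).tolist())
    rim=dict(side=[(274,219),(321,217),(323,253),(275,255)],top=[(279,232),(321,232),(322,270),(279,270)])[n]
    print('rim',onz(c,rim,.19).round(3).tolist())
    y=dict(side=[(191,197),(233,184),(248,211),(203,229)],top=[(207,204),(244,190),(257,219),(221,237)])[n]
    print('yel',onz(c,y,.19).round(3).tolist())
    print('jar drop flask',W[190,377] if n=='side' else W[203,374],onz(c,[(337,343) if n=='side' else (327,340)],.1),onz(c,[(434,337) if n=='side' else (411,341)],.108))
E
python3 - <<'E'
import cv2,numpy as np
a=cv2.resize(cv2.imread('pics/top0.png')[180:360,200:440],None,fx=3.3,fy=3.3,interpolation=cv2.INTER_CUBIC)
cv2.imwrite('pics/c.png',a)
E
```

```text
side [(np.float32(1.0915866), array([ 0.544, -0.075,  0.014]), array([32, 35, 35], dtype=uint8)), (np.float32(0.967836), array([0.533, 0.074, 0.181]), array([56, 60, 63], dtype=uint8)), (np.float32(0.96241534), array([0.502, 0.231, 0.191]), array([ 43, 155, 154], dtype=uint8))]
bed [[0.575, 0.038, 0.012], [0.626, -0.154, 0.012], [0.514, -0.177, 0.012], [0.464, 0.009, 0.012]]
rim [[0.524, 0.114, 0.19], [0.543, 0.041, 0.19], [0.475, 0.023, 0.19], [0.456, 0.094, 0.19]]
yel [[0.54, 0.259, 0.19], [0.581, 0.2, 0.19], [0.531, 0.159, 0.19], [0.481, 0.219, 0.19]]
jar drop flask [ 0.70236455 -0.03100167  0.09362291] [[ 0.37408958 -0.02094141  0.1       ]] [[ 0.41194756 -0.16628217  0.108     ]]
top [(np.float32(0.9553924), array([ 0.54 , -0.069,  0.013]), array([37, 42, 43], dtype=uint8)), (np.float32(0.8122567), array([0.53 , 0.077, 0.185]), array([56, 60, 61], dtype=uint8)), (np.float32(0.24241757), array([0.36 , 0.003, 0.727]), array([66, 78, 80], dtype=uint8))]
bed [[0.575, 0.041, 0.012], [0.626, -0.154, 0.012], [0.513, -0.177, 0.012], [0.46, 0.011, 0.012]]
rim [[0.519, 0.113, 0.19], [0.54, 0.041, 0.19], [0.472, 0.019, 0.19], [0.45, 0.09, 0.19]]
yel [[0.535, 0.26, 0.19], [0.582, 0.204, 0.19], [0.532, 0.16, 0.19], [0.48, 0.21, 0.19]]
jar drop flask [ 0.67641229 -0.0346127   0.09703312] [[ 0.37530347 -0.02006129  0.1       ]] [[ 0.41501465 -0.16691562  0.108     ]]
```

View pics/c.png

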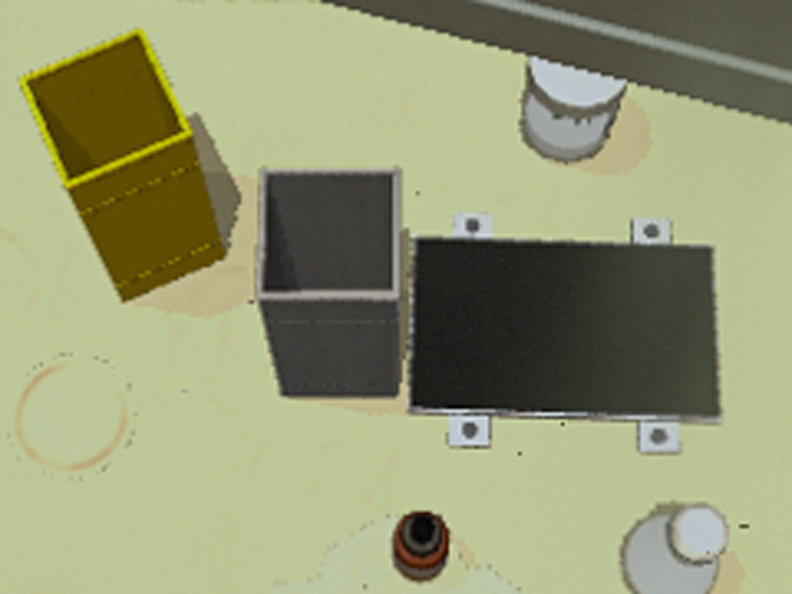

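The crop shows the canister's open rim with corners at (262,170), (400,170), (400,296) and (258,296), its bed-side wall about 5 mm from the bed's left end, and both aligned. My plan is to lower the fingers into the mouth, spread along the bed axis. The front finger will push the bed-side rim over, and the rear finger will then hold back the other rim as the canister comes down.

First I'll check the overhead clearance.

Run:
```python
from h import *
for n in('side','top'):
    W=cloud(dict(np.load(n+'0.npz'))); m=(W[...,2]>.3)&(np.abs(W[...,1])<.5)
    p=W[m]
    for lo in np.arange(0,1.1,.1):
        q=p[(p[:,0]>=lo)&(p[:,0]<lo+.1)]
        if len(q): print(n,round(lo,1),len(q),q[:,2].min().round(3),q[:,2].max().round(3),q[:,1].min().round(2),q[:,1].max().round(2))
# rim target in tool axes
o=robot.get_obs(); M=R.from_quat(o['tool_rot']).as_matrix()
print('dtool cm',(M.T@(np.array([.497,.067,.26])-o['position'])*100).round(1))
```

```text
side 0.1 41 0.3 0.317 -0.02 -0.0
side 0.3 13167 0.671 0.714 -0.23 0.11
side 0.8 3734 0.3 0.34 -0.43 0.5
side 0.9 90 0.3 0.304 -0.42 0.4
top 0.3 115508 0.669 0.795 -0.22 0.25
top 0.4 4028 0.792 0.795 -0.14 -0.06
dtool cm [-45.7 -41.8  -2.1]
```

```bash
python3 -m pendant '[{"jaw":0.2,"linear":[0,0,-2],"twist":0},{"jaw":0.2,"linear":[-2.7,-2.46,0],"twist":0},{"jaw":0.2,"linear":[-2.7,-2.46,0],"twist":0},{"jaw":0.2,"linear":[-2.7,-2.46,0],"twist":0},{"jaw":0.2,"linear":[-2.7,-2.46,0],"twist":0},{"jaw":0.2,"linear":[-2.7,-2.46,0],"twist":0},{"jaw":0.2,"linear":[-2.7,-2.46,0],"twist":0},{"jaw":0.2,"linear":[-2.7,-2.46,0],"twist":0},{"jaw":0.2,"linear":[-2.7,-2.46,0],"twist":0},{"jaw":0.2,"linear":[0,0,0],"twist":0}]' 15
python3 -m pendant '[{"jaw":0.2,"linear":[-2.7,-2.46,0],"twist":0},{"jaw":0.2,"linear":[-2.7,-2.46,0],"twist":0},{"jaw":0.2,"linear":[-2.7,-2.46,0],"twist":0},{"jaw":0.2,"linear":[-2.7,-2.46,0],"twist":0},{"jaw":0.2,"linear":[-2.7,-2.46,0],"twist":0},{"jaw":0.2,"linear":[-2.7,-2.46,0],"twist":0},{"jaw":0.2,"linear":[-2.7,-2.46,0],"twist":0},{"jaw":0.2,"linear":[-2.7,-2.46,0],"twist":0},{"jaw":0.2,"linear":[-2.7,-2.46,0],"twist":0},{"jaw":0.2,"linear":[0,0,0],"twist":0}]'
python3 -m pendant '[{"jaw":0.2,"linear":[0,0,0],"twist":-6.4},{"jaw":0.2,"linear":[0,0,0],"twist":-6.4},{"jaw":0.2,"linear":[0,0,0],"twist":-6.4},{"jaw":0.2,"linear":[0,0,0],"twist":-6.4},{"jaw":0.2,"linear":[0,0,0],"twist":-6.4},{"jaw":0.2,"linear":[0,0,0],"twist":0}]'
cat > st.py <<'E'
from h import *
import sys
o=robot.get_obs(); M=R.from_quat(o['tool_rot']).as_matrix()
d=np.array([.257,-.966,0]);l=np.array([.966,.257,0]);b=np.array([.5445,-.0705,0])
p=o['position']-b
print('t',o['time'],'bed-frame x,y,z',(p@d).round(4),(p@l).round(4),p[2].round(4),'yaw',np.degrees(np.arctan2(M[1,1],M[0,1])).round(1),'F d,l,z',(o['ft_force']@d).round(2),(o['ft_force']@l).round(2),o['ft_force'][2].round(2),'grip',o['grip_width'],o['grip_force'])
E
python3 st.py
python3 - <<'E'
from h import *
snap('side','s1')
E
```

```text
time: 0.93
position: [0.3322, 0.3437, 0.2592]
tool_rot: [0.148, 0.989, -0.002, 0.0]
ft_force: [-0.3, 0.3, -0.9]
grip_width: 0.0284
grip_force: 0.0
time: 1.77
position: [0.5036, 0.0617, 0.2597]
tool_rot: [0.147, 0.989, -0.001, 0.003]
ft_force: [0.9, 0.2, -0.4]
grip_width: 0.0174
grip_force: 0.0
time: 2.27
position: [0.4985, 0.0674, 0.2592]
tool_rot: [-0.135, 0.991, 0.0, -0.0]
ft_force: [1.6, -0.5, 0.1]
grip_width: 0.0173
grip_force: 0.0
t 2.2667 bed-frame x,y,z -0.145 -0.009 0.2592 yaw 105.5 F d,l,z 0.93 1.41 0.09 grip 0.017330782393706105 0.0
```

View pics/s1.png

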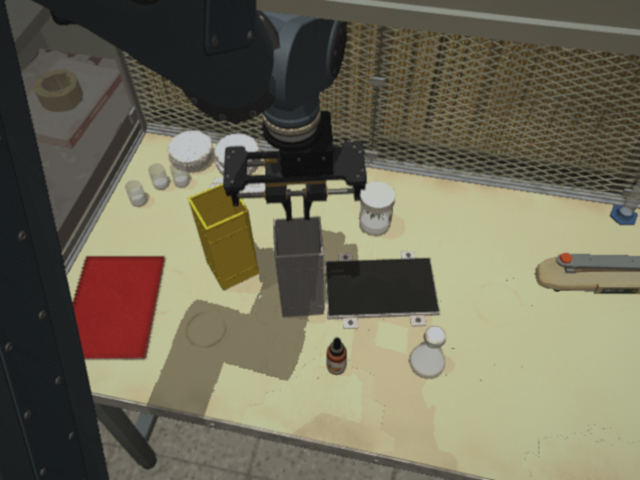

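The picture shows both fingers above the grey mouth (285–315, 215–225), with the neighbouring objects clear. I'll lower them into the mouth.

```bash
python3 -m pendant '[{"jaw":0.2,"linear":[0,0,2],"twist":0},{"jaw":0.2,"linear":[0,0,2],"twist":0},{"jaw":0.2,"linear":[0,0,2],"twist":0},{"jaw":0.2,"linear":[0,0,1.7],"twist":0},{"jaw":0.2,"linear":[0,0,0],"twist":0},{"jaw":0.2,"linear":[0,0,0],"twist":0}]'; python3 st.py
python3 -m pendant '[{"jaw":0.2,"linear":[0,-0.25,0],"twist":0},{"jaw":0.2,"linear":[0,-0.25,0],"twist":0},{"jaw":0.2,"linear":[0,-0.25,0],"twist":0},{"jaw":0.2,"linear":[0,-0.25,0],"twist":0},{"jaw":0.2,"linear":[0,-0.25,0],"twist":0},{"jaw":0.2,"linear":[0,-0.25,0],"twist":0},{"jaw":0.2,"linear":[0,-0.25,0],"twist":0},{"jaw":0.2,"linear":[0,-0.25,0],"twist":0},{"jaw":0.2,"linear":[0,-0.25,0],"twist":0},{"jaw":0.2,"linear":[0,-0.25,0],"twist":0},{"jaw":0.2,"linear":[0,0,0],"twist":0}]'; python3 st.py
python3 - <<'E'
from h import *
snap('side','s2')
E
```

```text
time: 2.82
position: [0.4983, 0.0669, 0.1819]
tool_rot: [-0.133, 0.991, 0.0, -0.001]
ft_force: [1.0, -0.0, -0.4]
grip_width: 0.0174
grip_force: 0.0
t 2.8167 bed-frame x,y,z -0.1446 -0.0093 0.1819 yaw 105.3 F d,l,z 0.29 0.91 -0.44 grip 0.01741801753813395 0.0
time: 3.73
position: [0.5058, 0.042, 0.1825]
tool_rot: [-0.133, 0.991, -0.0, 0.0]
ft_force: [0.1, 1.3, 1.3]
grip_width: 0.0172
grip_force: 0.3
t 3.7333 bed-frame x,y,z -0.1186 -0.0085 0.1825 yaw 105.3 F d,l,z -1.26 0.43 1.32 grip 0.017210396350382025 0.3013620071578771
```

View pics/s2.png

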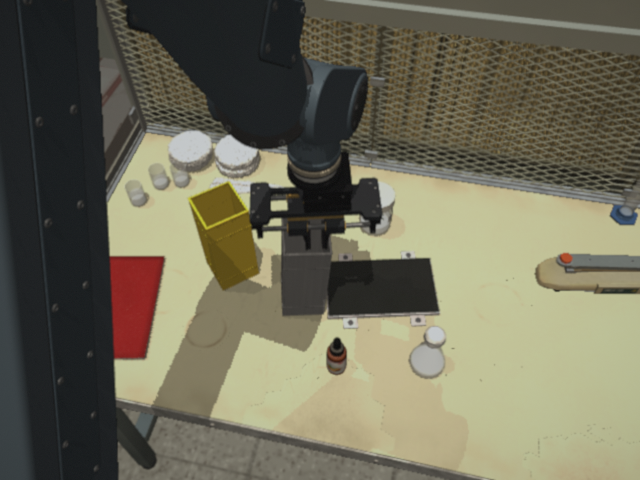

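The canister is starting to lean, with its foot near (305,312) by the bed edge. I'll keep pushing slowly.

```bash
python3 -m pendant '[{"jaw":0.2,"linear":[0,-0.3,0],"twist":0},{"jaw":0.2,"linear":[0,-0.3,0],"twist":0},{"jaw":0.2,"linear":[0,-0.3,0],"twist":0},{"jaw":0.2,"linear":[0,-0.3,0],"twist":0},{"jaw":0.2,"linear":[0,-0.3,0],"twist":0},{"jaw":0.2,"linear":[0,-0.3,0],"twist":0},{"jaw":0.2,"linear":[0,-0.3,0],"twist":0},{"jaw":0.2,"linear":[0,-0.3,0],"twist":0},{"jaw":0.2,"linear":[0,-0.3,0],"twist":0},{"jaw":0.2,"linear":[0,-0.3,0],"twist":0},{"jaw":0.2,"linear":[0,-0.3,0],"twist":0}]'; python3 st.py
python3 -m pendant '[{"jaw":0.2,"linear":[0,-0.2,0],"twist":0},{"jaw":0.2,"linear":[0,-0.2,0],"twist":0},{"jaw":0.2,"linear":[0,-0.2,0],"twist":0},{"jaw":0.2,"linear":[0,-0.2,0],"twist":0},{"jaw":0.2,"linear":[0,-0.2,0],"twist":0},{"jaw":0.2,"linear":[0,-0.2,0],"twist":0},{"jaw":0.2,"linear":[0,-0.2,0],"twist":0},{"jaw":0.2,"linear":[0,-0.2,0],"twist":0}]'; python3 st.py
python3 - <<'E'
from h import *
snap('side','s3')
E
```

```text
time: 4.7
position: [0.5144, 0.0102, 0.1826]
tool_rot: [-0.133, 0.991, -0.0, 0.0]
ft_force: [0.3, -0.5, -0.1]
grip_width: 0.0174
grip_force: 0.1
t 4.7 bed-frame x,y,z -0.0857 -0.0083 0.1826 yaw 105.3 F d,l,z 0.6 0.2 -0.12 grip 0.017370087860023056 0.1320714340545237
time: 5.37
position: [0.5186, -0.0051, 0.1826]
tool_rot: [-0.134, 0.991, -0.0, 0.0]
ft_force: [0.0, 0.3, 0.1]
grip_width: 0.0171
grip_force: 0.1
t 5.3667 bed-frame x,y,z -0.0699 -0.0082 0.1826 yaw 105.3 F d,l,z -0.25 0.11 0.14 grip 0.017059764657516262 0.058549484820105135
```

View pics/s3.png

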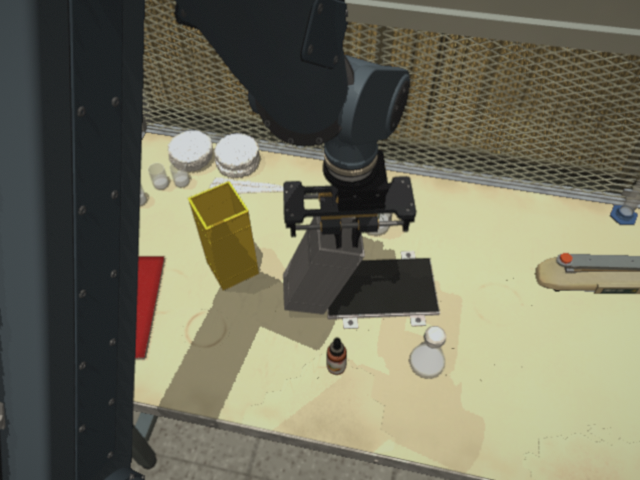

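It leans about 0.35–0.4 rad, with the heel at the bed edge (329,315) and the rim round the fingers at (340,245). Next it goes over the balance point, slowly.

```bash
python3 -m pendant '[{"jaw":0.2,"linear":[0,-0.2,0],"twist":0},{"jaw":0.2,"linear":[0,-0.2,0],"twist":0},{"jaw":0.2,"linear":[0,-0.2,0],"twist":0},{"jaw":0.2,"linear":[0,-0.2,0],"twist":0},{"jaw":0.2,"linear":[0,-0.2,0],"twist":0},{"jaw":0.2,"linear":[0,-0.2,0],"twist":0},{"jaw":0.2,"linear":[0,-0.2,0],"twist":0},{"jaw":0.2,"linear":[0,-0.2,0],"twist":0},{"jaw":0.2,"linear":[0,-0.2,0],"twist":0},{"jaw":0.2,"linear":[0,-0.2,0],"twist":0},{"jaw":0.2,"linear":[0,-0.2,0],"twist":0},{"jaw":0.2,"linear":[0,-0.2,0],"twist":0}]'; python3 st.py
python3 -m pendant '[{"jaw":0.2,"linear":[0,-0.2,0],"twist":0},{"jaw":0.2,"linear":[0,-0.2,0.05],"twist":0},{"jaw":0.2,"linear":[0,-0.2,0.05],"twist":0},{"jaw":0.2,"linear":[0,-0.2,0.05],"twist":0},{"jaw":0.2,"linear":[0,-0.2,0.05],"twist":0},{"jaw":0.2,"linear":[0,-0.2,0.05],"twist":0},{"jaw":0.2,"linear":[0,-0.2,0.05],"twist":0},{"jaw":0.2,"linear":[0,-0.2,0.05],"twist":0},{"jaw":0.2,"linear":[0,-0.2,0.05],"twist":0},{"jaw":0.2,"linear":[0,-0.2,0.05],"twist":0}]'; python3 st.py
python3 - <<'E'
from h import *
snap('side','s4')
E
```

```text
time: 6.42
position: [0.525, -0.0283, 0.1826]
tool_rot: [-0.133, 0.991, -0.0, 0.0]
ft_force: [-0.4, 0.6, -0.7]
grip_width: 0.0174
grip_force: 0.1
t 6.4167 bed-frame x,y,z -0.0458 -0.008 0.1826 yaw 105.3 F d,l,z -0.68 -0.24 -0.7 grip 0.017412203412169827 0.12266255216673017
time: 7.25
position: [0.5303, -0.0475, 0.178]
tool_rot: [-0.133, 0.991, -0.0, 0.0]
ft_force: [-0.9, 0.5, -0.0]
grip_width: 0.0174
grip_force: 0.1
t 7.25 bed-frame x,y,z -0.0259 -0.0078 0.178 yaw 105.3 F d,l,z -0.72 -0.79 -0.04 grip 0.0174394369614433 0.1097765180747956
```

View pics/s4.png

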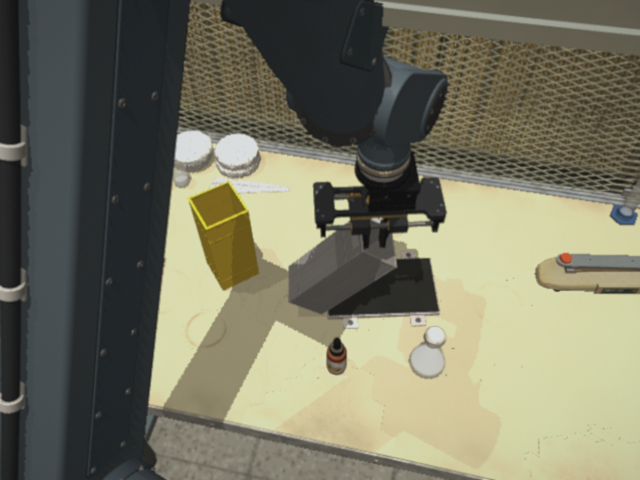

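It now leans about 0.7 rad, with the back rim resting on the rear finger at (365,225) and the foot edge at (300,300). I'll keep lowering along the computed arc.

```bash
python3 -m pendant '[{"jaw":0.2,"linear":[0,-0.25,0.1],"twist":0},{"jaw":0.2,"linear":[0,-0.25,0.1],"twist":0},{"jaw":0.2,"linear":[0,-0.25,0.1],"twist":0},{"jaw":0.2,"linear":[0,-0.25,0.1],"twist":0},{"jaw":0.2,"linear":[0,-0.25,0.1],"twist":0},{"jaw":0.2,"linear":[0,-0.25,0.1],"twist":0},{"jaw":0.2,"linear":[0,-0.25,0.1],"twist":0},{"jaw":0.2,"linear":[0,-0.25,0.1],"twist":0},{"jaw":0.2,"linear":[0,-0.25,0.1],"twist":0},{"jaw":0.2,"linear":[0,-0.25,0.1],"twist":0},{"jaw":0.2,"linear":[0,-0.25,0.1],"twist":0},{"jaw":0.2,"linear":[0,-0.25,0.1],"twist":0}]'; python3 st.py
python3 -m pendant '[{"jaw":0.2,"linear":[0,-0.25,0.15],"twist":0},{"jaw":0.2,"linear":[0,-0.25,0.15],"twist":0},{"jaw":0.2,"linear":[0,-0.25,0.15],"twist":0},{"jaw":0.2,"linear":[0,-0.25,0.15],"twist":0},{"jaw":0.2,"linear":[0,-0.25,0.15],"twist":0},{"jaw":0.2,"linear":[0,-0.25,0.15],"twist":0},{"jaw":0.2,"linear":[0,-0.25,0.15],"twist":0},{"jaw":0.2,"linear":[0,-0.25,0.15],"twist":0}]'; python3 st.py
python3 - <<'E'
from h import *
snap('side','s5')
E
```

```text
time: 8.3
position: [0.5382, -0.0765, 0.166]
tool_rot: [-0.133, 0.991, -0.0, 0.0]
ft_force: [-0.0, -0.5, 0.1]
grip_width: 0.0173
grip_force: 0.2
t 8.3 bed-frame x,y,z 0.0042 -0.0076 0.166 yaw 105.3 F d,l,z 0.42 -0.16 0.12 grip 0.017349767915807588 0.20426437142305076
time: 8.97
position: [0.5435, -0.0958, 0.1539]
tool_rot: [-0.133, 0.991, -0.0, 0.0]
ft_force: [0.1, -0.2, 0.8]
grip_width: 0.0174
grip_force: 0.2
t 8.9667 bed-frame x,y,z 0.0241 -0.0075 0.1539 yaw 105.3 F d,l,z 0.26 0.05 0.79 grip 0.017358673096143067 0.2323716760292882
```

View pics/s5.png

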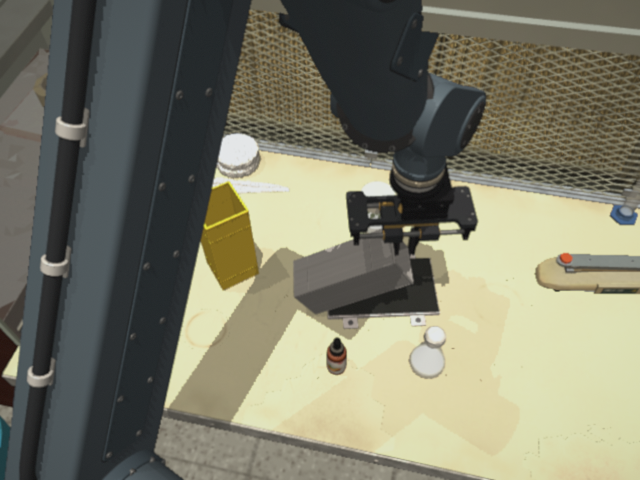

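It's about 1 rad over and still held. I'll measure the top wall plane from depth to get the actual tilt and rim height.

```bash
cat > tilt.py <<'E'
from h import *
import sys
c=dict(np.load(sys.argv[1]+'.npz')); W=cloud(c)
d=np.array([.257,-.966,0]);l=np.array([.966,.257,0]);b=np.array([.5445,-.0705,0])
Q=W-b; X=Q@d;Y=Q@l;Z=W[...,2]; col=c['color'].astype(int)
m=(np.abs(Y+.008)<.025)&(X>-.19)&(X<.09)&(Z>.05)&(Z<.22)&(col.max(2)-col.min(2)<40)
x,y,z=X[m],Y[m],Z[m]
for a in np.arange(-.18,.09,.02):
    k=(x>a)&(x<a+.02)
    if k.sum()>5: print(round(a+.01,2),k.sum(),np.percentile(z[k],[10,50,90]).round(3))
E
python3 tilt.py s5
```

```text
-0.15 271 [0.067 0.072 0.076]
-0.13 283 [0.078 0.083 0.088]
-0.11 291 [0.09  0.095 0.1  ]
-0.09 297 [0.101 0.106 0.11 ]
-0.07 303 [0.112 0.117 0.122]
-0.05 308 [0.124 0.128 0.133]
-0.03 313 [0.135 0.139 0.144]
-0.01 263 [0.146 0.15  0.156]
0.01 138 [0.144 0.158 0.169]
0.03 381 [0.089 0.096 0.185]
0.05 56 [0.095 0.157 0.182]
```

The tilt is 1.06 rad, the rim is at z≈0.155, and about 29 mm of the foot overhangs. I'll continue with more descent.

```bash
python3 -m pendant '[{"jaw":0.2,"linear":[0,-0.2,0.25],"twist":0},{"jaw":0.2,"linear":[0,-0.2,0.25],"twist":0},{"jaw":0.2,"linear":[0,-0.2,0.25],"twist":0},{"jaw":0.2,"linear":[0,-0.2,0.25],"twist":0},{"jaw":0.2,"linear":[0,-0.2,0.2],"twist":0},{"jaw":0.2,"linear":[0,-0.2,0.2],"twist":0},{"jaw":0.2,"linear":[0,-0.2,0.2],"twist":0},{"jaw":0.2,"linear":[0,-0.2,0.2],"twist":0},{"jaw":0.2,"linear":[0,-0.2,0.2],"twist":0},{"jaw":0.2,"linear":[0,-0.2,0.2],"twist":0}]'; python3 st.py
python3 - <<'E'
from h import *
snap('side','s6')
E
python3 tilt.py s6
```

```text
time: 9.85
position: [0.5488, -0.115, 0.1319]
tool_rot: [-0.133, 0.991, -0.0, 0.0]
ft_force: [-0.2, -1.1, -0.1]
grip_width: 0.0172
grip_force: 0.3
t 9.85 bed-frame x,y,z 0.0441 -0.0073 0.1319 yaw 105.3 F d,l,z 0.96 -0.51 -0.14 grip 0.017157904034349192 0.29086456925142556
-0.15 199 [0.075 0.077 0.08 ]
-0.13 284 [0.079 0.082 0.086]
-0.11 293 [0.086 0.089 0.092]
-0.09 287 [0.092 0.095 0.099]
-0.07 298 [0.099 0.101 0.104]
-0.05 303 [0.105 0.108 0.111]
-0.03 269 [0.111 0.114 0.117]
-0.01 314 [0.117 0.121 0.125]
0.01 465 [0.124 0.13  0.211]
0.03 191 [0.126 0.134 0.212]
0.05 275 [0.061 0.137 0.204]
0.07 83 [0.138 0.209 0.215]
0.09 17 [0.208 0.212 0.219]
```

```bash
python3 -m pendant '[{"jaw":0.2,"linear":[0,-0.15,0.3],"twist":0},{"jaw":0.2,"linear":[0,-0.15,0.3],"twist":0},{"jaw":0.2,"linear":[0,-0.15,0.3],"twist":0},{"jaw":0.2,"linear":[0,-0.15,0.3],"twist":0},{"jaw":0.2,"linear":[0,-0.15,0.25],"twist":0},{"jaw":0.2,"linear":[0,-0.15,0.25],"twist":0},{"jaw":0.2,"linear":[0,-0.15,0.25],"twist":0},{"jaw":0.2,"linear":[0,-0.15,0.25],"twist":0},{"jaw":0.2,"linear":[0,-0.15,0.25],"twist":0},{"jaw":0.2,"linear":[0,-0.15,0.25],"twist":0},{"jaw":0.2,"linear":[0,-0.15,0.25],"twist":0},{"jaw":0.2,"linear":[0,-0.15,0.25],"twist":0}]'; python3 st.py
python3 - <<'E'
from h import *
snap('side','s7')
E
python3 tilt.py s7
```

```text
time: 10.9
position: [0.5536, -0.1324, 0.0998]
tool_rot: [-0.133, 0.991, -0.0, 0.0]
ft_force: [0.6, -2.0, 0.3]
grip_width: 0.0175
grip_force: 0.8
t 10.9 bed-frame x,y,z 0.0621 -0.0071 0.0998 yaw 105.3 F d,l,z 2.06 0.04 0.28 grip 0.017508306262072264 0.8363814526819624
-0.15 61 [0.083 0.084 0.087]
-0.13 287 [0.084 0.086 0.088]
-0.11 289 [0.086 0.088 0.09 ]
-0.09 285 [0.087 0.089 0.091]
-0.07 290 [0.089 0.091 0.093]
-0.05 285 [0.09  0.092 0.094]
-0.03 510 [0.092 0.096 0.197]
-0.01 508 [0.094 0.195 0.198]
0.01 383 [0.095 0.099 0.197]
0.03 604 [0.098 0.177 0.196]
0.05 330 [0.099 0.195 0.209]
0.07 297 [0.095 0.136 0.21 ]
0.09 123 [0.128 0.197 0.214]
```

```bash
python3 -m pendant '[{"jaw":0.2,"linear":[0,-0.06,0.15],"twist":0},{"jaw":0.2,"linear":[0,-0.06,0.15],"twist":0},{"jaw":0.2,"linear":[0,-0.06,0.15],"twist":0},{"jaw":0.2,"linear":[0,-0.06,0.15],"twist":0},{"jaw":0.2,"linear":[0,-0.06,0.15],"twist":0},{"jaw":0.2,"linear":[0,-0.06,0.15],"twist":0},{"jaw":0.2,"linear":[0,-0.06,0.15],"twist":0},{"jaw":0.2,"linear":[0,-0.06,0.15],"twist":0},{"jaw":0.2,"linear":[0,-0.06,0.1],"twist":0},{"jaw":0.2,"linear":[0,-0.06,0.1],"twist":0},{"jaw":0.2,"linear":[0,-0.06,0.1],"twist":0},{"jaw":0.2,"linear":[0,-0.06,0.1],"twist":0}]'; python3 st.py
python3 -m pendant '[{"jaw":0.2,"linear":[0,-0.1,0],"twist":0},{"jaw":0.2,"linear":[0,-0.1,0],"twist":0},{"jaw":0.2,"linear":[0,-0.1,0],"twist":0},{"jaw":0.2,"linear":[0,-0.1,0],"twist":0},{"jaw":0.2,"linear":[0,-0.1,0],"twist":0},{"jaw":0.2,"linear":[0,-0.1,0],"twist":0},{"jaw":0.2,"linear":[0,-0.1,0],"twist":0},{"jaw":0.2,"linear":[0,-0.1,0],"twist":0}]'; python3 st.py
python3 - <<'E'
from h import *
snap('side','s8')
E
python3 tilt.py s8
```

```text
time: 11.95
position: [0.555, -0.1387, 0.0838]
tool_rot: [-0.133, 0.991, 0.0, -0.0]
ft_force: [-0.9, 0.7, 0.1]
grip_width: 0.0175
grip_force: 0.0
t 11.95 bed-frame x,y,z 0.0686 -0.0074 0.0838 yaw 105.3 F d,l,z -0.93 -0.73 0.12 grip 0.0174852192729311 0.0
time: 12.62
position: [0.5575, -0.1469, 0.0841]
tool_rot: [-0.133, 0.991, -0.0, 0.0]
ft_force: [-0.2, 0.2, -0.4]
grip_width: 0.0171
grip_force: 0.0
t 12.6167 bed-frame x,y,z 0.0772 -0.0071 0.0841 yaw 105.3 F d,l,z -0.21 -0.13 -0.37 grip 0.017085416237507516 0.0
-0.13 288 [0.086 0.088 0.09 ]
-0.11 285 [0.086 0.088 0.09 ]
-0.09 289 [0.086 0.088 0.09 ]
-0.07 283 [0.086 0.088 0.09 ]
-0.05 283 [0.086 0.088 0.09 ]
-0.03 285 [0.086 0.088 0.09 ]
-0.01 560 [0.087 0.177 0.182]
0.01 421 [0.087 0.179 0.182]
0.03 464 [0.087 0.147 0.181]
0.05 481 [0.087 0.163 0.181]
0.07 267 [0.083 0.183 0.207]
0.09 176 [0.077 0.117 0.204]
```

It lies flat, with the top at z = 0.088 along its whole length. Now I'll move forward and up, clear of it.

```bash
python3 -m pendant '[{"jaw":0.2,"linear":[0,-0.8,0],"twist":0},{"jaw":0.2,"linear":[0,-0.8,0],"twist":0},{"jaw":0.2,"linear":[0,0,-2],"twist":0},{"jaw":0.2,"linear":[0,0,-3],"twist":0},{"jaw":0.2,"linear":[0,0,-3.5],"twist":0},{"jaw":0.2,"linear":[0,0,-3.5],"twist":0},{"jaw":0.2,"linear":[0,-3,0],"twist":0},{"jaw":0.2,"linear":[0,-3,0],"twist":0},{"jaw":0.2,"linear":[0,-3,0],"twist":0},{"jaw":0.2,"linear":[0,0,0],"twist":0},{"jaw":0.2,"linear":[0,0,0],"twist":0},{"jaw":0.2,"linear":[0,0,0],"twist":0}]'; python3 st.py
python3 - <<'E'
from h import *
snap('side','s9')
E
python3 tilt.py s9
```

```text
time: 13.67
position: [0.585, -0.2492, 0.2036]
tool_rot: [-0.133, 0.991, 0.001, -0.0]
ft_force: [-1.3, 0.0, 0.5]
grip_width: 0.0175
grip_force: 0.0
t 13.6667 bed-frame x,y,z 0.1831 -0.0068 0.2036 yaw 105.3 F d,l,z -0.36 -1.2 0.45 grip 0.01754721025936782 0.0
-0.13 287 [0.086 0.088 0.09 ]
-0.11 283 [0.086 0.088 0.09 ]
-0.09 283 [0.086 0.088 0.09 ]
-0.07 285 [0.086 0.088 0.09 ]
-0.05 278 [0.086 0.088 0.09 ]
-0.03 282 [0.086 0.088 0.09 ]
-0.01 285 [0.086 0.088 0.09 ]
0.01 281 [0.086 0.088 0.09 ]
0.03 283 [0.086 0.088 0.09 ]
0.05 131 [0.086 0.088 0.09 ]
```

View pics/s9.png

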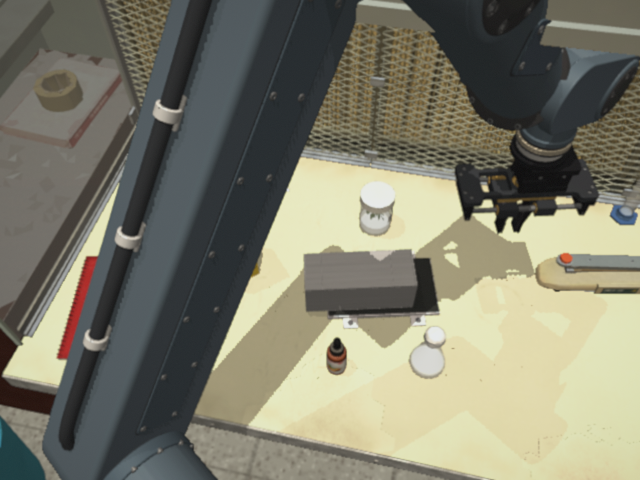

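The canister lies along the bed (305–415, 253–310) with its mouth facing right at x≈0.05. The jar, bottle and flask are where they were, and the arm is clear.

```bash
python3 -c "
from rig import robot
print(robot.hand_in())"
```

```text
the job is handed in; nothing more can be done
None
```

The canister lies flat along the bed, mouth pointing away from the stop and about 35–40 mm of its foot end overhanging; the jar, bottle and flask stand where they were, the arm is clear, and the job was handed in at about 14 s with no verdict returned.

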